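# Make up a rapid-test kit and a PCR kit

### The arm

A 6-joint arm with a two-finger parallel gripper is mounted at the origin on a cart in front of the work surface, level with it; the furniture and walls round the work are solid. World frame = base frame: x ahead of the robot, y to its left, z up, the work surface at z = 0. Lengths are in m, angles in rad, forces in N, time in s.
With the tool pointing down it reaches from about 0.25 to 0.775 m from the base axis. Payload 4 kg.
Tool frame: the origin (TCP) lies at the very end of the fingers, on their centre line; the grasp point (between the pads) lies tcp_to_grasp behind it (tcp_to_grasp is the distance from the TCP to the grasp point, in m); z points along the fingers, y is the direction in which the jaws open and shut (so a half turn about z gives the same grasp; the last joint's range is limited). The gripper opens to 94 mm and grips with 3 to 60 N. Pads are 16 mm wide; open, the fingers measure 119 mm over their backs; the gripper's body (75 mm by 177 mm) begins 78 mm behind the grasp point.
Start: joints at [1, 0.087, 1.371, -0, 1.684, -0.103], TCP at [0.248, 0.491, 0.206] pointing down, gripper open.
Joint ranges: [-3.1, 3.1], [-0.76, 2.03], [0.27, 2.55], [-1.08, 4.22], [0.17, 2.65], [-2.57, 2.57]. Speed limits (rad/s): [2.79, 2.79, 3.14, 3.14, 3.14, 3.14].

### API

Orientations are given as [roll, pitch, yaw] about the fixed x, y, z axes, in that order (R = Rz(yaw) Ry(pitch) Rx(roll)).
In Python, from bench import * gives the robot as it stands.
- The arm moves only by the tool play_rows, never from a script. Its argument "rows" is a list of rows, each a list of 3 entries, a list of its own where there are three numbers: the finger opening in cm, from 0 to 9.4, then the shift along the world's x, y, z in cm, then the turn, a rotation vector about the world's x, y, z in rad. A call has 1 to 8 rows; each row is the pose to reach, as a shift and turn from the pose commanded when the call began; what a row does not reach only later rows make up. A row lasts 1/12 s, in which the tool goes at most 41.7 mm and 7.16 degrees, less where a joint would pass 70% of its speed; a pose out of reach is approached as far as the arm can. A call with a gripper value outside its range is refused whole. The fingers move at their own pace and stop on an object; the grip force is fixed at half the most. Time passes only in rows, so rows that repeat a pose let the fingers close. It gives the time, the measured TCP pose, the force and the opening at its end, in the units of the state.
- get_obs(): the state, without advancing time (a new reading comes with each control period).
- snapshot(name): name is "scene" or "top"; returns a dict with "pixels" (480x640x3 uint8, red, green, blue), "fx", "fy", "cx", "cy" (pixels), "dist_coeffs" ([k1, k2, p1, p2, k3] as OpenCV has them; the pictures are not rectified), "rvec" (rotation vector, rad) and "tvec" (3), from world to camera coordinates, as OpenCV has them. Camera axes: x right, y down, z forward; pixel columns grow to the right and rows downward; lengths in m; the calibration is good to about 2 mm. A picture is of the moment at which its call begins. There is no depth.
- close_job(): hands the job in, once; it reports no verdict.
Trained networks look in the newest picture that a camera, given by its name, has taken for a name from the list of things; names that differ only in an ending like _2 or _b are one class to them, and where a whole thing is asked for, a point or a joint stands for the part that bears it (a point fixed in the world has none). Each returns a list of dicts, best first, with "confidence" (0 to 1); they miss things now and then, are a little off and sometimes report something else, mostly with a low value. They report only what shows in the picture. A call takes as long as a camera call. They do not tell look-alikes from the thing itself.
- silhouettes(camera, label): "mask" (480x640 bool, what is visible of it) and "point" ([row, column] in pixels, amid what is visible of it).
The state is a dict: "time": time; "joint_positions": joint angles; "qvel": joint speeds; "joint_torque": joint torques, N m; "tool_pos": TCP position; "ee_rot": TCP orientation; "wrist_force": force on the tool from outside, world axes, zero at the start; "wrist_torque": the same for the moment, N m; "width": finger opening in m.
Only numpy, scipy, OpenCV 4.12 (cv2) and the standard library are available. Lean on these libraries where they do the work, as an engineer would, in place of code of your own. Each camera call takes 0.05 s, during which the arm holds its last target. There are 200 camera calls.

### The job

Make up two kits from the stock on the bench, in the two grey moulded kit trays. The loose rapid-test cassette, the little dropper bottle and the bench timer belong in the long three-bay tray; the PCR tube rack and the reagent bottle belong in the shorter two-bay tray. Seat each of them upright and flat on the floor of the bay made for its shape (cassette the right way up, either way round), knock nothing over, and leave the roll of tape and the beige dish where they lie.

Things in the scene. Friction and masses are not known exactly. Their poses are not given: they have to be found in the camera images.
- cassette: single white rapid-test cassette lying face up on the bench by itself (not one of the fixed sheet of cassettes at the far right): flat plastic case 31 x 69 x 7 mm, 14 g. Origin: centre of the underside; y along its length, x across its 31 mm width (grasp across x), z up.
- dropper: small white dropper bottle standing upright: body 22 mm in diameter up to 36 mm, cap about 14 mm in diameter from there to 61 mm, 30 g. Origin: centre of the underside; z up. Can be gripped by the body or the cap.
- timer: white bench timer with a red dial knob on top: square body 62 x 62 mm and 30 mm high, knob up to 46 mm, 90 g. Origin: centre of the underside; x and y square to its sides, z up. Grasp the body across two parallel sides.
- rack: beige PCR tube rack with rows of tiny white tubes on top: solid-walled box 58 x 86 mm and 36 mm high (tubes up to 43 mm), 90 g. Origin: centre of the underside; y along its 86 mm length, x across its 58 mm width (grasp across x), z up.
- bottle: clear reagent bottle with white label and blue cap, standing among the stock: body 44 mm in diameter up to 79 mm, neck and cap 22 mm in diameter from there to 119 mm, 120 g. Origin: centre of the underside; z up. (The bottles at the back of the bench, by the wall, are not part of the job.)
- test_tray: long grey tray, foot 106 x 222 mm, three bays at x 0: round well 31 mm wide for the dropper at y -82.5 mm, 40 (x) x 78 (y) mm bay for the cassette at y -20, 71 x 71 mm bay for the timer at y +62.5. Bay floors 6 mm, rims 18 mm above its underside; flat bays have 40 mm finger slots through both x walls at mid-length, down to the floor. Fixed. Origin: centre of underside, z up, y lengthwise.
- pcr_tray: shorter grey tray, foot 106 x 182 mm, two bays at x 0: round well 53 mm wide for the bottle at y -51.5 mm, 67 (x) x 95 (y) mm bay for the PCR rack at y +30.5. Bay floors 6 mm, rims 18 mm above its underside; flat bays have 40 mm finger slots through both x walls at mid-length, down to the floor. Fixed. Origin: centre of underside, z up, y lengthwise.
- tape: roll of beige tape lying flat, 66 mm in diameter, 19 mm high: not part of the kits, leave it alone. Origin: centre of the underside.
- dish: empty beige oblong dish, 59 x 99 x 24 mm: not part of the kits, leave it alone. Origin: centre of the underside; y along its length.
Not all that is in view belongs to the job. Leave any purple, red or yellow look-alike of the bottle alone.

How it is judged:
By the outcome, as a careful person would: the job done as asked, in the order asked, and still so for the second after the job is handed in, with the robot touching nothing.
It also fails if it takes over 125 s, if anything falls off the work surface, if the arm or the gripper's body presses on something with over 40 N, if the wrist force passes 120 N, or if a joint passes its speed limit or range.

## Working session

There is one attempt and no reset: what is moved stays moved. The work goes in short steps, Python scripts to look and compute and a tool call to move; the robot and the scene stay as the last step left them, time stands still between calls to the robot, and variables do not carry over. Pictures are saved under pics/ and viewed, about 12 in all and at most 16, crops included, and the job is handed in when it is done.

Besides the shell and the picture viewer there is one more tool, called after "Emit:" by a JSON object that holds its "name" and its "arguments", one argument or row to a line. play_rows: Moves the arm, as the interface text tells. Its arguments: {"type":"object","properties":{"rows":{"type":"array"}},"required":["rows"]}

```bash
mkdir -p pics
cat > h.py <<'E'
from bench import *
import numpy as np, cv2
def cam(s):
    K=np.array([[s['fx'],0,s['cx']],[0,s['fy'],s['cy']],[0,0,1.]]);R=cv2.Rodrigues(np.array(s['rvec'],float))[0]
    return K,np.array(s['dist_coeffs'],float),R,np.array(s['tvec'],float).ravel()
def ray(s,uv):
    K,d,R,t=cam(s);p=cv2.undistortPoints(np.array(uv,float).reshape(-1,1,2),K,d).reshape(-1,2)
    return -R.T@t,(R.T@np.c_[p,np.ones(len(p))].T).T
def onz(s,uv,z):
    o,d=ray(s,uv);return o+d*((z-o[2])/d[:,2])[:,None]
def proj(s,P):
    K,d,R,t=cam(s);return cv2.projectPoints(np.array(P,float).reshape(-1,1,3),R,t,K,d)[0].reshape(-1,2)
def save(s,n): cv2.imwrite('pics/'+n+'.png',cv2.cvtColor(s['pixels'],cv2.COLOR_RGB2BGR))
E
python3 - <<'E'
from h import *
print(get_obs())
for c in ('scene','top'):
    s=snapshot(c);save(s,c+'0');o,_=ray(s,[[320,240]]);print(c,o,s['fx'])
    for n in 'cassette dropper timer rack bottle test_tray pcr_tray tape dish'.split():
        for r in silhouettes(c,n)[:3]:
            m=r['mask'];print(c,n,round(r['confidence'],2),r['point'],m.sum(),onz(s,[r['point'][::-1]],0)[0].round(3),
              [np.round(v,1) for v in cv2.minAreaRect(np.argwhere(m)[:,::-1].astype(np.float32))])
E
```

```text
{'time': 0.0, 'joint_positions': array([ 9.99900414e-01,  8.79355052e-02,  1.37222869e+00, -4.84059712e-05,
        1.68358131e+00, -1.03121924e-01]), 'qvel': array([ 4.43670425e-04, -7.92175897e-04, -1.65907898e-03, -3.18619657e-04,
        3.81679350e-04, -3.16939640e-05]), 'joint_torque': array([-1.31088676e-03, -3.40181458e+01, -3.02428830e+01,  7.17022154e-02,
        3.27553251e-02, -1.53766396e-04]), 'tool_pos': array([0.24773245, 0.49044466, 0.20432779]), 'ee_rot': array([-3.13944629e+00, -1.73757672e-04,  2.67381308e+00]), 'wrist_force': array([-0.02782557,  1.13325618,  0.40495987]), 'wrist_torque': array([0.00951641, 0.00231349, 0.03447888]), 'width': 0.0942216643994332}
scene [ 0.01994371 -0.89641791  0.77294524] 573.7450814543323
scene cassette 0.76 [218.3, 294.5] 174 [0.637 0.251 0.   ] [array([292.6, 218.2]), array([23.3,  8.1]), np.float64(20.0)]
scene timer 0.91 [231.3, 324.3] 532 [0.669 0.154 0.   ] [array([326.5, 231.6]), array([27.7, 22.7]), np.float64(20.6)]
scene rack 0.7 [273.4, 394.1] 859 [ 0.708 -0.085  0.   ] [array([397.5, 273.5]), array([38.2, 29.7]), np.f
[... 1527 characters left out ...]
197.8, 416.4] 278 [ 0.752 -0.265  0.   ] [array([420.5, 200. ]), array([14.8, 21.9]), np.float64(45.0)]
top bottle 0.6 [226.3, 404.8] 275 [ 0.666 -0.228  0.   ] [array([403.8, 225.8]), array([14.8, 21.2]), np.float64(45.0)]
top test_tray 0.9 [298.8, 364.5] 2849 [ 0.455 -0.105  0.   ] [array([364.5, 297.5]), array([37., 77.]), np.float64(90.0)]
top pcr_tray 0.72 [299.1, 271.6] 2274 [0.456 0.162 0.   ] [array([273. , 298.5]), array([37., 62.]), np.float64(90.0)]
top tape 0.83 [293.2, 445.3] 347 [ 0.468 -0.34   0.   ] [array([449. , 297.5]), array([23., 24.]), np.float64(90.0)]
top dish 0.78 [228.8, 329.8] 648 [ 0.66  -0.007  0.   ] [array([328.3, 229.1]), array([20.1, 35.3]), np.float64(63.4)]
```

Run:
```python
import cv2
a=cv2.imread('pics/top0.png')[175:340,160:470];cv2.imwrite('pics/t1.png',cv2.resize(a,None,fx=2.55,fy=2.55,interpolation=3))
a=cv2.imread('pics/scene0.png')[180:420,200:500];cv2.imwrite('pics/s1.png',cv2.resize(a,None,fx=2.5,fy=2.5,interpolation=3))
```

```text
(no output)
```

View pics/t1.png

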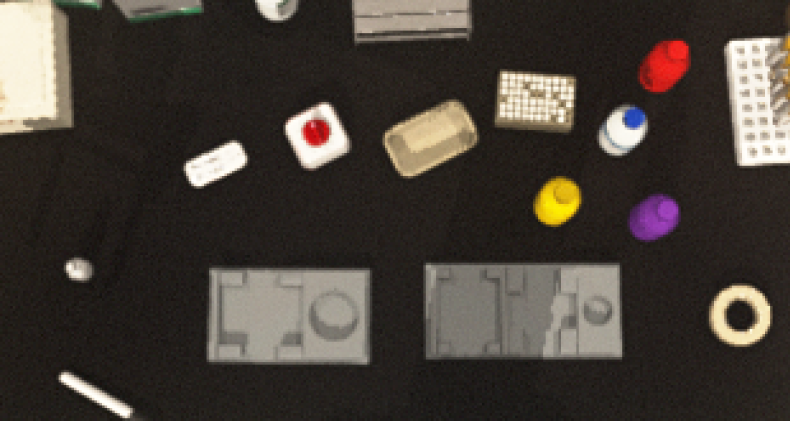

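View pics/s1.png

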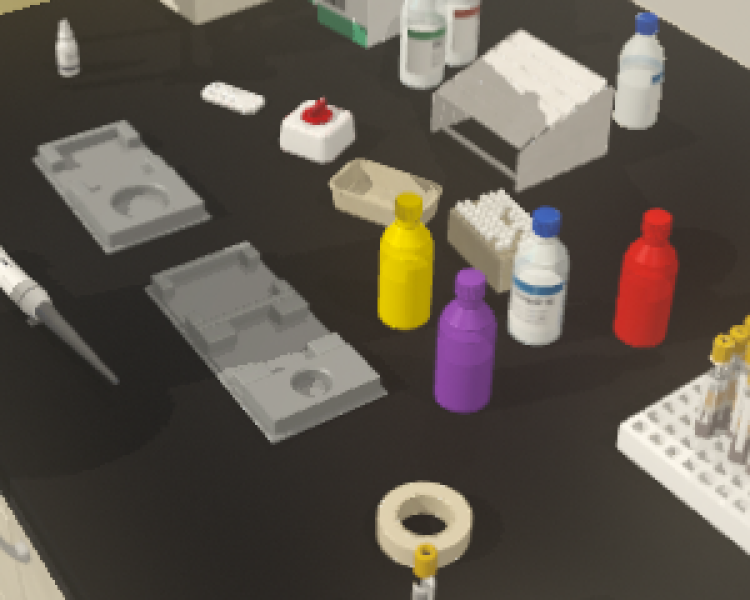

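```bash
cat > fit.py <<'E'
from h import *
from scipy.optimize import minimize
def box(a,b,z0,z1): return np.array([[x,y,z] for x in(-a/2,a/2) for y in(-b/2,b/2) for z in(z0,z1)])/1e3
def cyl(d,z0,z1):
    t=np.linspace(0,2*np.pi,32,endpoint=False);return np.array([[d/2*np.cos(u),d/2*np.sin(u),z] for u in t for z in(z0,z1)])/1e3
M=dict(cassette=[box(31,69,0,7)],dropper=[cyl(22,0,36),cyl(14,36,61)],timer=[box(62,62,0,30),cyl(24,30,46)],rack=[box(58,86,0,36),box(50,78,36,43)],
 bottle=[cyl(44,0,75),cyl(22,75,119),np.r_[cyl(44,72,75),cyl(22,85,90)]],test_tray=[box(106,222,0,18)],pcr_tray=[box(106,182,0,18)],tape=[cyl(66,0,19)],dish=[box(59,99,0,24)])
S=4
def render(s,parts,p):
    c,n=np.cos(p[2]),np.sin(p[2]);R=np.array([[c,-n,0],[n,c,0],[0,0,1]]);im=np.zeros((480*S,640*S),np.uint8)
    for q in parts:
        uv=proj(s,q@R.T+[p[0],p[1],p[3] if len(p)>3 else 0])
        cv2.fillConvexPoly(im,cv2.convexHull(((uv+.5)*S*16).astype(np.int32)),1,shift=4)
    return cv2.resize(im.astype(np.float32),(640,480),interpolation=cv2.INTER_AREA)
def fit(name,views,p0,free=(0,1,2)):
    # views: (snap, mask, ignore)
    free=list(free);p0=np.array(p0,float)
    def f(v):
        p=p0.copy();p[free]=v;e=0
        for s,m,ig in views:
            r=render(s,M[name],p);w=~ig;e+=1-np.minimum(r,m)[w].sum()/np.maximum(r,m)[w].sum()
        return e
    best=None
    st={0:.008,1:.008,2:.15,3:.006}
    for k in range(2):
        x0=p0[free] if best is None else best.x
        sim=np.vstack([x0]+[x0+np.eye(len(free))[i]*st[j]*(1 if k==0 else -.5) for i,j in enumerate(free)])
        r=minimize(f,x0,method='Nelder-Mead',options=dict(initial_simplex=sim,xatol=1e-4,fatol=1e-4,maxiter=120))
        if best is None or r.fun<best.fun: best=r
    p=p0.copy();p[free]=best.x;return p,best.fun/len(views)
E
cat > m.py <<'E'
from fit import *
import sys
init=dict(cassette=(.63,.25,-1.15,0),dropper=(.525,.40,0,0),timer=(.66,.134,.4,0),rack=(.69,-.12,0,0),bottle=(.65,-.21,0,0),test_tray=(.455,-.105,0,0),pcr_tray=(.455,.16,0,0))
def pick(c,s,n):
    rs=silhouettes(c,n)
    t=proj(s,[[*init[n][:2],.03]])[0]
    rs=[r for r in rs if np.hypot(*(np.array(r['point'][::-1])-t))<18]
    return rs[0]['mask'] if rs else None
if __name__=='__main__':
    V={c:snapshot(c) for c in('scene','top')}
    MK={c:{n:pick(c,V[c],n) for n in init} for c in V}
    for c in V:
        for n in init:
            g=V[c]['pixels'].max(2)
            near=cv2.dilate(render(V[c],M[n],init[n]),np.ones((11,11)))>0
            if MK[c][n] is None and n=='dropper': MK[c][n]=(g>95)&near
    for n in init:
        vs=[];each=[]
        for c in V:
            m=MK[c][n]
            if m is None: print(n,c,'none');continue
            ig=np.zeros((480,640),bool)
            for k in init:
                if k!=n and MK[c][k] is not None: ig|=MK[c][k]&~m
            vs.append((V[c],m.astype(np.float32),ig))
        fr=(0,1) if n in('dropper','bottle') else(0,1,2)
        p,e=fit(n,vs,init[n],fr);pz,ez=fit(n,vs,p,fr+(3,))
        print(n,p.round(4),'iou loss',round(e,3),'| with z',pz.round(4),round(ez,3),'| top only',fit(n,vs[-1:],p,fr)[0].round(4),'scene',fit(n,vs[:1],p,fr)[0].round(4))
E
python3 m.py
```

```text
cassette [ 0.6304  0.2459 -2.7421  0.    ] iou loss 0.156 | with z [ 6.3000e-01  2.4510e-01 -2.7296e+00  1.2000e-03] 0.147 | top only [ 0.6306  0.2439 -2.7028  0.    ] scene [ 0.6297  0.2492 -2.7745  0.    ]
dropper [0.508  0.3979 0.     0.    ] iou loss 0.352 | with z [0.508  0.3979 0.     0.    ] 0.352 | top only [0.5109 0.3905 0.     0.    ] scene [0.5083 0.3989 0.     0.    ]
timer [0.6608 0.1273 0.5617 0.    ] iou loss 0.209 | with z [6.608e-01 1.273e-01 5.598e-01 1.000e-04] 0.208 | top only [0.6622 0.1281 0.5035 0.    ] scene [0.6599 0.1305 0.841  0.    ]
rack [ 0.6977 -0.12   -0.0632  0.    ] iou loss 0.053 | with z [ 6.975e-01 -1.200e-01 -6.590e-02  2.000e-04] 0.052 | top only [ 0.6981 -0.1211 -0.0849  0.    ] scene [ 0.697  -0.1191 -0.0754  0.    ]
bottle [ 0.6586 -0.2149  0.      0.    ] iou loss 0.099 | with z [ 0.6579 -0.2151  0.      0.0034] 0.085 | top only [ 0.6598 -0.2169  0.      0.    ] scene [ 0.6599 -0.2117  0.      0.    ]
test_tray [ 0.4594 -0.1033 -0.0139  0.    ] iou loss 0.061 | with z [ 0.4599 -0.1037 -0.0184 -0.0022] 0.059 | top only [ 0.4594 -0.1037 -0.0145  0.    ] scene [ 0.4578 -0.1027 -0.0223  0.    ]
pcr_tray [ 0.4572  0.1591 -0.0231  0.    ] iou loss 0.087 | with z [ 0.4568  0.1594 -0.0352  0.0007] 0.087 | top only [ 0.4572  0.1571 -0.0336  0.    ] scene [ 0.455   0.1645 -0.0313  0.    ]
```

```bash
cat > m2.py <<'E'
from m import *
init=dict(cassette=(.6304,.246,.40,0),dropper=(.511,.394,0,0),timer=(.661,.1285,.5,0),rack=(.6977,-.12,-.065,0),bottle=(.659,-.215,0,0),test_tray=(.4594,-.1035,-.015,0),pcr_tray=(.457,.159,-.023,0),dish=(.66,-.005,.5,0))
FG=dict(cassette=200,dropper=190,timer=190,rack=150,bottle=170,test_tray=115,pcr_tray=125)
def run(V,names,init=init,others=None,draw=True):
    out={}
    for n in names:
        vs=[]
        for c in V:
            g=cv2.medianBlur(V[c]['pixels'],3).max(2).astype(float)
            near=cv2.dilate(render(V[c],M[n],init[n]),np.ones((13,13)))>0
            ring=near&(render(V[c],M[n],init[n])==0)
            bg=np.percentile(g[ring],25)
            fg=np.median(g[render(V[c],M[n],init[n])>.9])
            m=np.clip((g-bg-10)/(max(fg-bg-10,20)*.6),0,1)*near
            ig=~near
            for k in init:
                if k!=n: ig|=(cv2.dilate(render(V[c],M[k],init[k]),np.ones((5,5)))>0)&(render(V[c],M[n],init[n])<.5)
            vs.append((V[c],m.astype(np.float32),ig))
        fr=(0,1) if n in('dropper','bottle') else(0,1,2)
        p,e=fit(n,vs,init[n],fr);pz,ez=fit(n,vs,p,fr+(3,));out[n]=p
        print(n,p.round(4),round(e,3),'|z',pz.round(4),round(ez,3),'|scene',fit(n,vs[:1],p,fr)[0].round(4),'top',fit(n,vs[-1:],p,fr)[0].round(4))
    return out
def overlay(V,out,name,crops=dict(top=(175,160,165,310),scene=(180,200,240,300)),k=2.5):
    for c,s in V.items():
        r0,c0,h,w=crops[c];im=cv2.resize(s['pixels'][r0:r0+h,c0:c0+w,::-1],None,fx=k,fy=k,interpolation=2)
        for n,p in out.items():
            for part in M[n]:
                R=cv2.Rodrigues(np.array([0,0,p[2]]))[0]
                uv=(proj(s,part@R.T+[p[0],p[1],p[3]])-[c0,r0]+.5)*k
                cv2.polylines(im,[cv2.convexHull(uv.astype(np.int32))],True,(0,255,0),1)
        cv2.imwrite(f'pics/{name}_{c}.png',im)
if __name__=='__main__':
    V={c:snapshot(c) for c in('scene','top')}
    out=run(V,list(FG));overlay(V,out,'o1')
E
python3 m2.py
```

```text
cassette [0.6309 0.2442 0.4293 0.    ] 0.106 |z [6.305e-01 2.447e-01 4.297e-01 1.000e-04] 0.105 |scene [0.6287 0.2483 0.4119 0.    ] top [0.6311 0.2439 0.4425 0.    ]
dropper [0.5089 0.3951 0.     0.    ] 0.17 |z [0.5083 0.3944 0.     0.0017] 0.165 |scene [0.5079 0.3982 0.     0.    ] top [0.5101 0.3945 0.     0.    ]
timer [0.6611 0.1274 0.4938 0.    ] 0.118 |z [ 0.6611  0.1274  0.4941 -0.    ] 0.118 |scene [0.6591 0.1279 0.7376 0.    ] top [0.6611 0.1271 0.4693 0.    ]
rack [ 0.6985 -0.1215 -0.0837  0.    ] 0.121 |z [ 0.6985 -0.1215 -0.0837 -0.    ] 0.121 |scene [ 0.6971 -0.1204 -0.0576  0.    ] top [ 0.6989 -0.1218 -0.0933  0.    ]
bottle [ 0.6587 -0.215   0.      0.    ] 0.099 |z [ 0.6582 -0.2151  0.      0.0041] 0.079 |scene [ 0.6601 -0.2116  0.      0.    ] top [ 0.6605 -0.2175  0.      0.    ]
test_tray [ 0.4605 -0.1033 -0.0101  0.    ] 0.061 |z [ 0.4613 -0.1027 -0.0088 -0.0038] 0.052 |scene [ 0.4583 -0.1018 -0.0189  0.    ] top [ 0.4612 -0.1035 -0.0117  0.    ]
pcr_tray [ 0.4563  0.1583 -0.014   0.    ] 0.065 |z [ 0.4565  0.159  -0.0135 -0.0006] 0.065 |scene [ 0.4549  0.1634 -0.0077  0.    ] top [ 0.4578  0.1583 -0.0112  0.    ]
```

View pics/o1_scene.png

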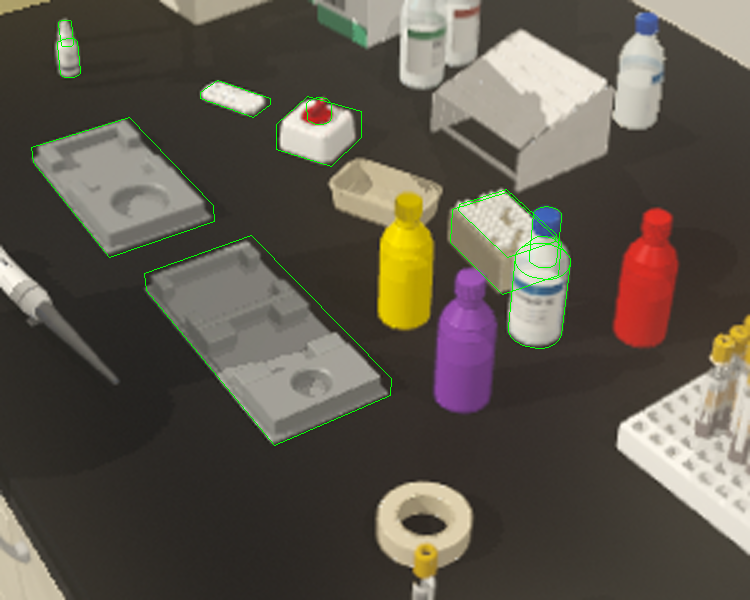

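View pics/o1_top.png

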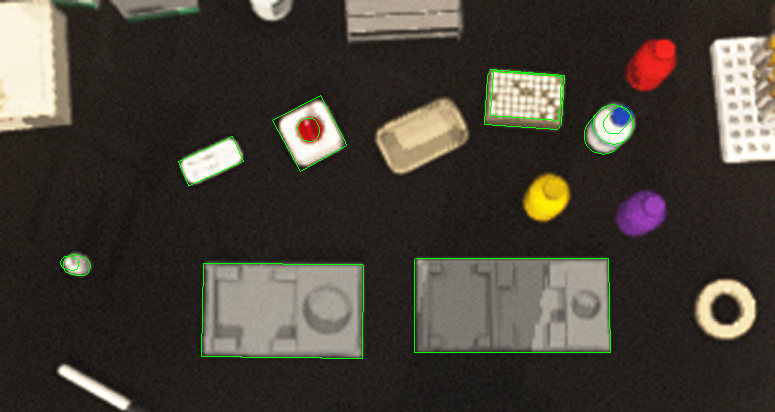

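Run:
```python
from m2 import *
import bench
print([k for k in dir(bench) if not k.startswith('_')],getattr(bench,'tcp_to_grasp',None))
V={c:snapshot(c) for c in('scene','top')}
hs={'yellow':(25,35),'purple':(125,150),'red':(0,5)}
for n,p0 in dict(yellow=(.58,-.15,0,0),purple=(.565,-.23,0,0),red=(.74,-.26,0,0)).items():
    vs=[]
    for c in V:
        h=cv2.cvtColor(V[c]['pixels'],cv2.COLOR_RGB2HSV);a,b=hs[n]
        m=(h[...,0]>=a)&(h[...,0]<=b)&(h[...,1]>110)&(h[...,2]>60)
        near=cv2.dilate(render(V[c],M['bottle'],p0),np.ones((25,25)))>0
        vs.append((V[c],(m&near).astype(np.float32),~near))
    print(n,[fit('bottle',v,p0,(0,1))[0][:2].round(4) for v in (vs,vs[:1],vs[1:])],fit('bottle',vs,p0,(0,1))[1])
# stand corners: scene crop px(2.5) ; top crop px(2.5)
sc=lambda q:np.array(q)/2.5+[200,180]-.5
tp=lambda q:np.array(q)/2.5+[160,175]-.5
print('stand scene bottom z0',onz(V['scene'],[sc((432,130)),sc((520,188)),sc((605,148))],0).round(3).tolist())
for z in(0,.04,.08): print('stand top',z,onz(V['top'],[tp((349,40)),tp((461,37))],z).round(3).tolist())
```

```text
['IKError', 'close_job', 'get_obs', 'silhouettes', 'snapshot', 'tcp_to_grasp'] 0.0188
yellow [array([ 0.5795, -0.1371]), array([ 0.58 , -0.136]), array([ 0.5815, -0.1405])] 0.34528353810310364
purple [array([ 0.5599, -0.246 ]), array([ 0.5608, -0.2437]), array([ 0.5623, -0.2497])] 0.11408904194831848
red [array([ 0.7326, -0.2641]), array([ 0.7327, -0.2624]), array([ 0.7348, -0.2677])] 0.11658301949501038
stand scene bottom z0 [[0.771, 0.088, 0.0], [0.781, -0.042, 0.0], [0.898, -0.033, 0.0]]
stand top 0 [[0.776, 0.083, 0.0], [0.779, -0.05, 0.0]]
stand top 0.04 [[0.766, 0.081, 0.04], [0.768, -0.048, 0.04]]
stand top 0.08 [[0.755, 0.08, 0.08], [0.758, -0.046, 0.08]]
```

Emit:
{"name": "play_rows", "arguments": {
  "rows": [
    [6,[19,-12,-2],[0,0,-0.35]],
    [6,[38,-24.5,-8],[0,0,-0.67]],
    [6,[38,-24.5,-8],[0,0,-0.67]],
    [6,[38,-24.5,-8],[0,0,-0.67]],
    [6,[38,-24.5,-8],[0,0,-0.67]],
    [6,[38,-24.5,-8],[0,0,-0.67]],
    [6,[38,-24.5,-8],[0,0,-0.67]],
    [6,[38,-24.5,-8],[0,0,-0.67]]
  ]
}}

```text
time: 2.67
tool_pos: [0.5255, 0.3118, 0.1483]
ee_rot: [3.141, -0.0, 2.004]
wrist_force: [0.5, 1.0, 0.7]
width: 0.0601
```

Emit:
{"name": "play_rows", "arguments": {
  "rows": [
    [6,[10.3,-6.5,-10.5],[0,0,0]],
    [6,[10.3,-6.5,-10.5],[0,0,0]],
    [6,[10.3,-6.5,-10.5],[0,0,0]],
    [6,[10.3,-6.5,-10.5],[0,0,0]],
    [6,[10.3,-6.5,-10.5],[0,0,0]],
    [6,[10.3,-6.5,-10.5],[0,0,0]],
    [6,[10.3,-6.5,-10.5],[0,0,0]]
  ]
}}

```text
time: 3.25
tool_pos: [0.627, 0.2486, 0.044]
ee_rot: [3.141, -0.001, 2.004]
wrist_force: [0.6, -0.3, 1.0]
width: 0.0597
```

```bash
cat > look.py <<'E'
import sys
from m2 import *
# look.py name x y z r cams : crop around a world point
n=sys.argv[1];P=[float(v) for v in sys.argv[2:5]]
ims=[]
for c in('scene','top'):
    s=snapshot(c);u,v=proj(s,[P])[0].astype(int);u=np.clip(u,45,594);v=np.clip(v,40,439)
    ims.append(cv2.resize(s['pixels'][v-40:v+40,u-45:u+45,::-1],None,fx=4.4,fy=4.4,interpolation=2))
cv2.imwrite(f'pics/{n}.png',np.hstack(ims))
print(get_obs()['tool_pos'],get_obs()['ee_rot'])
E
python3 look.py a1 .63 .246 .02
```

```text
[0.62729391 0.24952969 0.04591775] [3.13798054e+00 1.17720722e-04 2.00516570e+00]
```

View pics/a1.png

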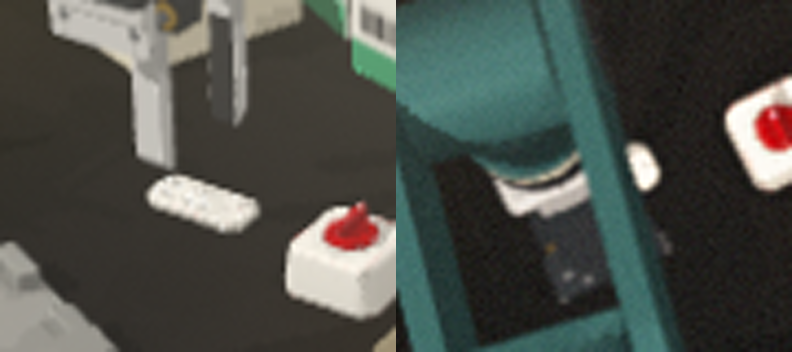

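Run:
```python
from h import *
s=snapshot('scene');o=get_obs();u=proj(s,[[.63,.246,.02]])[0].astype(int)
f=o['ee_rot'][2]-np.pi/2;d=np.array([np.cos(f),np.sin(f),0])
for w in(-.036,0,.036): print((proj(s,[o['tool_pos']+d*w])[0]-u+[45,40])*4.4)
```

```text
[156.3152185  163.05354693]
[192.91720463 137.18897663]
[228.32390566 112.19850679]
```

Emit:
{"name": "play_rows", "arguments": {
  "rows": [
    [6,[0.2,-0.3,-2.5],[0,0,0]],
    [6,[0.2,-0.3,-4.2],[0,0,0]],
    [6,[0.2,-0.3,-4.2],[0,0,0]],
    [6,[0.2,-0.3,-4.2],[0,0,0]]
  ]
}}

```text
time: 3.73
tool_pos: [0.6286, 0.2462, 0.0027]
ee_rot: [3.14, -0.0, 2.005]
wrist_force: [-0.3, 0.1, -0.2]
width: 0.06
```

Emit:
{"name": "play_rows", "arguments": {
  "rows": [
    [2,[0,0,0],[0,0,0]],
    [2,[0,0,0],[0,0,0]],
    [2,[0,0,0],[0,0,0]],
    [2,[0,0,0],[0,0,0]],
    [2,[0,0,0],[0,0,0]],
    [2,[0,0,0],[0,0,0]]
  ]
}}

```text
time: 4.23
tool_pos: [0.6291, 0.2452, 0.0019]
ee_rot: [3.141, -0.0, 2.004]
wrist_force: [-0.1, 0.1, 1.2]
width: 0.0289
```

Emit:
{"name": "play_rows", "arguments": {
  "rows": [
    [2,[0,0,0],[0,0,0]],
    [2,[0,0,3],[0,0,0]],
    [2,[0,0,7],[0,0,0]],
    [2,[0,0,11],[0,0,0]],
    [2,[0,0,15],[0,0,0]],
    [2,[0,0,15],[0,0,0]]
  ]
}}

```text
time: 4.73
tool_pos: [0.6335, 0.2465, 0.1634]
ee_rot: [3.123, 0.003, 2.004]
wrist_force: [1.3, 1.0, 1.5]
width: 0.0288
```

```bash
python3 look.py a2 .63 .246 .13
```

```text
[0.63044977 0.24549804 0.15485592] [3.13535118e+00 9.53768737e-04 2.00369094e+00]
```

View pics/a2.png

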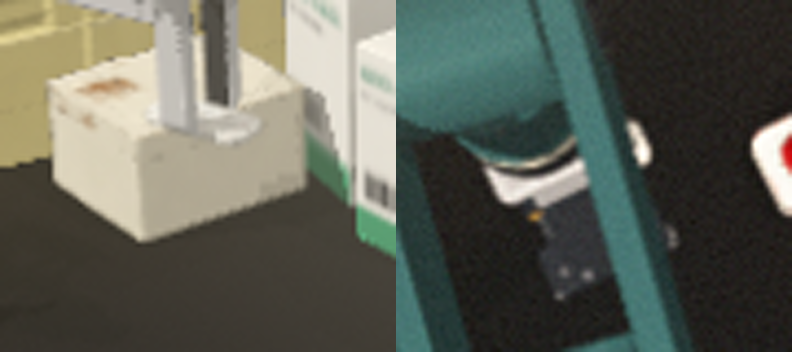

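Emit:
{"name": "play_rows", "arguments": {
  "rows": [
    [2,[-17.1,-36.9,0],[0,0,-0.2]],
    [2,[-17.1,-36.9,0],[0,0,-0.445]],
    [2,[-17.1,-36.9,0],[0,0,-0.445]],
    [2,[-17.1,-36.9,0],[0,0,-0.445]],
    [2,[-17.1,-36.9,0],[0,0,-0.445]],
    [2,[-17.1,-36.9,0],[0,0,-0.445]],
    [2,[-17.1,-36.9,0],[0,0,-0.445]],
    [2,[-17.1,-36.9,0],[0,0,-0.445]]
  ]
}}

```text
time: 5.5
tool_pos: [0.4861, -0.0584, 0.1486]
ee_rot: [-3.137, -0.001, 1.559]
wrist_force: [0.8, -0.9, 0.4]
width: 0.0287
```

Emit:
{"name": "play_rows", "arguments": {
  "rows": [
    [2,[-3,-6.6,0],[0,0,0]],
    [2,[-3,-6.6,0],[0,0,0]],
    [2,[-3,-6.6,-4],[0,0,0]],
    [2,[-3,-6.6,-8],[0,0,0]],
    [2,[-3,-6.6,-11],[0,0,0]],
    [2,[-3,-6.6,-11],[0,0,0]],
    [2,[-3,-6.6,-11],[0,0,0]]
  ]
}}

```text
time: 6.08
tool_pos: [0.4559, -0.1222, 0.0382]
ee_rot: [-3.134, -0.003, 1.559]
wrist_force: [-0.0, 0.7, 0.2]
width: 0.029
```

```bash
python3 look.py a3 .46 -.123 .03
```

```text
[ 0.45960526 -0.12344425  0.04255091] [3.14026893e+00 4.46629935e-04 1.55907231e+00]
```

View pics/a3.png

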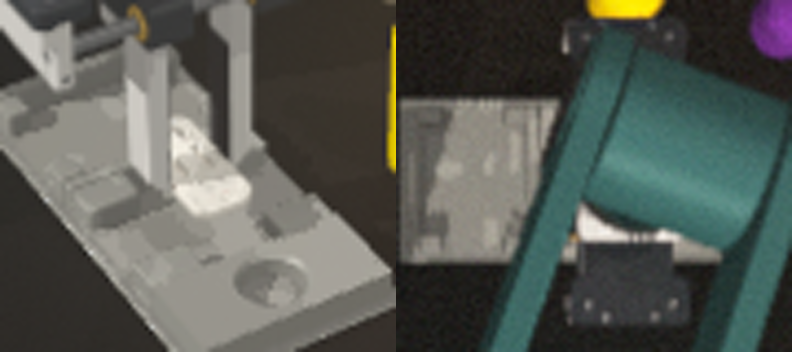

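Emit:
{"name": "play_rows", "arguments": {
  "rows": [
    [2,[0,0,-1.5],[0,0,0]],
    [2,[0,0,-2.6],[0,0,0]],
    [2,[0,0,-3.2],[0,0,0]],
    [2,[0,0,-3.4],[0,0,0]],
    [2,[0,0,-3.4],[0,0,0]],
    [2,[0,0,-3.4],[0,0,0]]
  ]
}}

```text
time: 6.68
tool_pos: [0.4594, -0.1235, 0.0082]
ee_rot: [3.14, 0.001, 1.559]
wrist_force: [0.3, -0.4, -0.4]
width: 0.0288
```

Emit:
{"name": "play_rows", "arguments": {
  "rows": [
    [2,[0,0,-0.1],[0,0,0]],
    [5,[0,0,-0.1],[0,0,0]],
    [5,[0,0,-0.1],[0,0,0]],
    [5,[0,0,-0.1],[0,0,0]],
    [5,[0,0,-0.1],[0,0,0]],
    [5,[0,0,4],[0,0,0]],
    [5,[0,0,8],[0,0,0]],
    [5,[0,0,12],[0,0,0]]
  ]
}}

```text
time: 7.35
tool_pos: [0.4578, -0.1229, 0.128]
ee_rot: [-3.139, -0.001, 1.559]
wrist_force: [1.1, -0.9, -0.7]
width: 0.0497
```

Emit:
{"name": "play_rows", "arguments": {
  "rows": [
    [5,[0,3,3],[0,0,0.12]],
    [5,[5.1,51.9,3.2],[0,0,0.8]],
    [5,[5.1,51.9,3.2],[0,0,0.8]],
    [5,[5.1,51.9,3.2],[0,0,0.8]],
    [5,[5.1,51.9,3.2],[0,0,0.8]],
    [5,[5.1,51.9,3.2],[0,0,0.8]],
    [5,[5.1,51.9,3.2],[0,0,0.8]],
    [5,[5.1,51.9,3.2],[0,0,0.8]]
  ]
}}

```text
time: 8.02
tool_pos: [0.4887, 0.1983, 0.1584]
ee_rot: [3.141, 0.0, 2.361]
wrist_force: [0.9, -0.5, 0.2]
width: 0.0497
```

Emit:
{"name": "play_rows", "arguments": {
  "rows": [
    [6,[2,19.5,0],[0,0,0.7]],
    [6,[2,19.5,0],[0,0,0.7]],
    [6,[2,19.5,0],[0,0,0.7]],
    [6,[2,19.5,0],[0,0,0.7]],
    [6,[2,19.5,0],[0,0,0.7]],
    [6,[2,19.5,0],[0,0,0.7]],
    [6,[2,19.5,-3],[0,0,0.7]],
    [6,[2,19.5,-6],[0,0,0.7]]
  ]
}}

```text
time: 8.68
tool_pos: [0.5104, 0.3933, 0.1]
ee_rot: [3.138, 0.005, 3.061]
wrist_force: [-0.3, -0.3, 0.2]
width: 0.0603
```

```bash
python3 look.py a4 .509 .396 .04
python3 - <<'E'
from h import *
import cv2
s=snapshot('scene');u,v=proj(s,[[.46,-.1,.02]])[0].astype(int)
cv2.imwrite('pics/a4.png',np.vstack([cv2.imread('pics/a4.png')[:, :792],cv2.resize(s['pixels'][v-28:v+28,u-90:u+90,::-1],(792,246),interpolation=2)]))
E
```

```text
[0.50543939 0.38930068 0.09148332] [-3.13381944 -0.01025215  3.05925266]
```

View pics/a4.png

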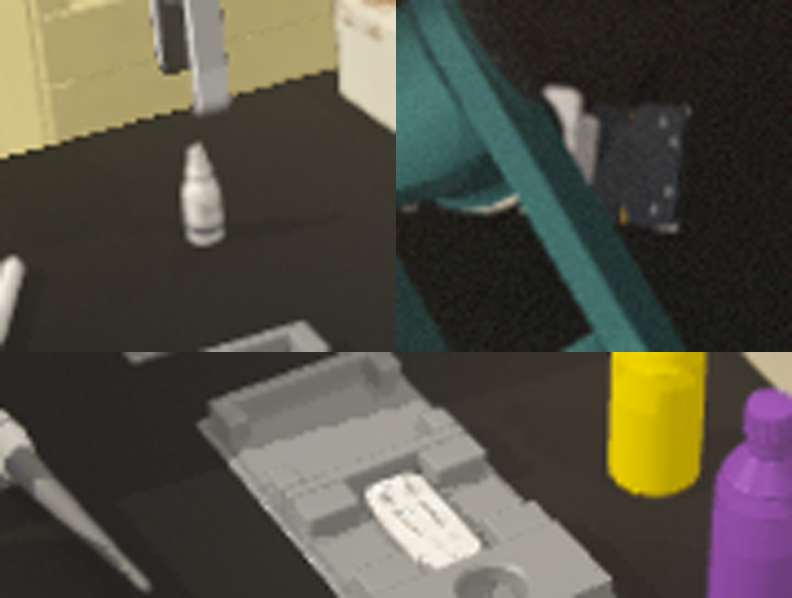

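Emit:
{"name": "play_rows", "arguments": {
  "rows": [
    [6,[0,0,-1.5],[0,0,0]],
    [6,[0,0,-1.5],[0,0,0]],
    [6,[0,0,-1.5],[0,0,0]]
  ]
}}

```text
time: 9.08
tool_pos: [0.5095, 0.3913, 0.0848]
ee_rot: [3.141, 0.001, 3.058]
wrist_force: [-0.6, -0.1, -0.3]
width: 0.0601
```

Run:
```python
from h import *
s=snapshot('scene');o=get_obs();print(o['tool_pos'],proj(s,[o['tool_pos']]))
f=o['ee_rot'][2]-np.pi/2;d=np.array([np.cos(f),np.sin(f),0])
for w in(-.036,.036): print(proj(s,[o['tool_pos']+d*w])[0])
P=s['pixels'];u,v=proj(s,[o['tool_pos']])[0].astype(int)
im=cv2.resize(P[v-30:v+40,u-40:u+40,::-1],None,fx=7,fy=7,interpolation=2)
for w in(-.03,0,.03):
    q=(proj(s,[o['tool_pos']+d*w])[0]-[u-40,v-30]+.5)*7;cv2.circle(im,tuple(q.astype(int)),3,(0,0,255),-1)
q=(proj(s,[[.509,.3965,0],[.509,.3965,.061]])-[u-40,v-30]+.5)*7;cv2.line(im,*[tuple(map(int,a)) for a in q],(0,255,0),1)
cv2.imwrite('pics/a5.png',im)
```

```text
[0.50982224 0.39152777 0.08542213] [[225.58967958 181.03437042]]
[230.05009163 186.57259469]
[221.29721159 175.70205088]
```

View pics/a5.png

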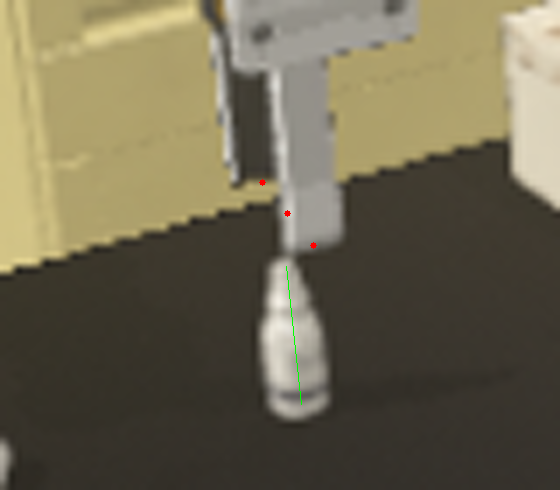

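Emit:
{"name": "play_rows", "arguments": {
  "rows": [
    [6,[-0.15,0.6,0],[0,0,0]],
    [6,[-0.15,0.6,-2.5],[0,0,0]],
    [6,[-0.15,0.6,-5],[0,0,0]],
    [6,[-0.15,0.6,-6.9],[0,0,0]],
    [6,[-0.15,0.6,-6.9],[0,0,0]],
    [6,[-0.15,0.6,-6.9],[0,0,0]]
  ]
}}

```text
time: 9.63
tool_pos: [0.5071, 0.3973, 0.0143]
ee_rot: [-3.141, -0.001, 3.059]
wrist_force: [0.7, 0.6, 0.6]
width: 0.0602
```

Emit:
{"name": "play_rows", "arguments": {
  "rows": [
    [1,[0,0,0],[0,0,0]],
    [1,[0,0,0],[0,0,0]],
    [1,[0,0,0],[0,0,0]],
    [1,[0,0,0],[0,0,0]],
    [1,[0,0,0],[0,0,0]],
    [1,[0,0,0],[0,0,0]],
    [1,[0,0,0],[0,0,0]],
    [1,[0,0,0],[0,0,0]]
  ]
}}

```text
time: 10.3
tool_pos: [0.5078, 0.3973, 0.0149]
ee_rot: [3.141, 0.001, 3.059]
wrist_force: [-0.2, 0.1, 1.7]
width: 0.0213
```

Emit:
{"name": "play_rows", "arguments": {
  "rows": [
    [1,[0,0,3],[0,0,0]],
    [1,[0,0,7],[0,0,0]],
    [1,[0,0,11],[0,0,0]],
    [1,[-1,-4,14],[0,0,0]],
    [1,[-5,-58.2,15],[0,0,0]],
    [1,[-5,-58.2,15],[0,0,0]],
    [1,[-5,-58.2,15],[0,0,0]],
    [1,[-5,-58.2,15],[0,0,0]]
  ]
}}

```text
time: 10.97
tool_pos: [0.4861, 0.1969, 0.1537]
ee_rot: [3.141, 0.0, 3.06]
wrist_force: [0.5, 0.3, -0.7]
width: 0.0214
```

Emit:
{"name": "play_rows", "arguments": {
  "rows": [
    [1,[-3.5,-40,0],[0,0,0]],
    [1,[-3.5,-40,0],[0,0,0]],
    [1,[-3.5,-40,0],[0,0,0]],
    [1,[-3.5,-40,0],[0,0,0]],
    [1,[-3.5,-40,0],[0,0,0]],
    [1,[-3.5,-40,0],[0,0,0]],
    [1,[-3.5,-40,0],[0,0,0]],
    [1,[-3.5,-40,0],[0,0,0]]
  ]
}}

```text
time: 11.63
tool_pos: [0.457, -0.1354, 0.1537]
ee_rot: [3.141, 0.001, 3.059]
wrist_force: [0.2, 1.2, 0.4]
width: 0.0215
```

Emit:
{"name": "play_rows", "arguments": {
  "rows": [
    [1,[0.1,-3,0],[0,0,0]],
    [1,[0.1,-4.9,-1],[0,0,0]],
    [1,[0.1,-4.9,-5],[0,0,0]],
    [1,[0.1,-4.9,-8.5],[0,0,0]],
    [1,[0.1,-4.9,-10.4],[0,0,0]],
    [1,[0.1,-4.9,-10.4],[0,0,0]],
    [1,[0.1,-4.9,-10.4],[0,0,0]]
  ]
}}

```text
time: 12.22
tool_pos: [0.4578, -0.1822, 0.0487]
ee_rot: [3.14, -0.003, 3.059]
wrist_force: [0.4, 0.6, -0.6]
width: 0.0211
```

```bash
cat > near.py <<'E'
import sys
from h import *
# near.py name x y z : scene zoom with dots for TCP and extra points given as x,y,z
n=sys.argv[1];C=[float(v) for v in sys.argv[2:5]]
snapshot('scene');s=snapshot('scene');o=get_obs();print(o['tool_pos'],o['ee_rot'][2],o['wrist_force'])
u,v=proj(s,[C])[0].astype(int)
im=cv2.resize(s['pixels'][v-38:v+38,u-45:u+45,::-1],None,fx=7.5,fy=7.5,interpolation=2)
for a in [','.join(map(str,o['tool_pos']))]+sys.argv[5:]:
    q=(proj(s,[[float(t) for t in a.split(',')]])[0]-[u-45,v-38]+.5)*7.5;cv2.circle(im,tuple(q.astype(int)),3,(0,0,255),-1)
cv2.imwrite(f'pics/{n}.png',im)
E
python3 near.py a6 .458 -.185 .02 .458,-.1847,.018
```

```text
[ 0.45999838 -0.18313589  0.05162993] 3.059103373734347 [0.00211698 0.1739129  0.37995255]
```

View pics/a6.png

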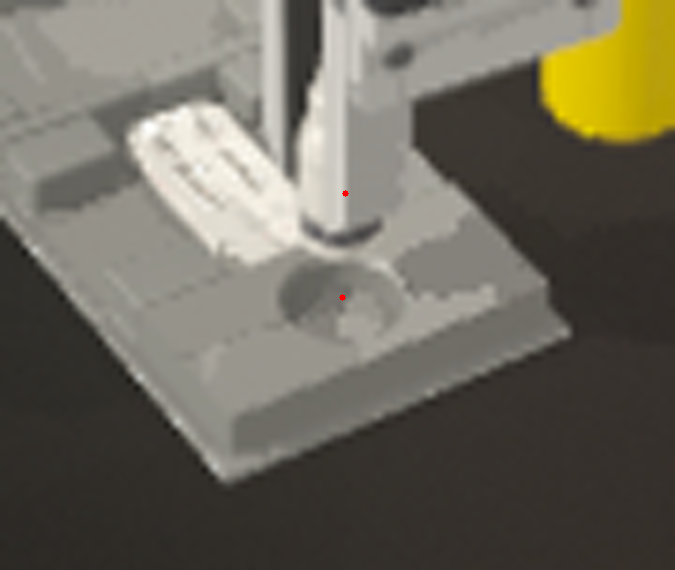

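Emit:
{"name": "play_rows", "arguments": {
  "rows": [
    [1,[-0.2,-0.2,0],[0,0,0]],
    [1,[-0.2,-0.2,-1],[0,0,0]],
    [1,[-0.2,-0.2,-2],[0,0,0]],
    [1,[-0.2,-0.2,-2.7],[0,0,0]],
    [1,[-0.2,-0.2,-3],[0,0,0]],
    [1,[-0.2,-0.2,-3],[0,0,0]],
    [1,[-0.2,-0.2,-3],[0,0,0]]
  ]
}}

```text
time: 12.9
tool_pos: [0.4563, -0.1844, 0.02]
ee_rot: [3.141, -0.001, 3.059]
wrist_force: [-1.7, 0.6, 5.1]
width: 0.0213
```

Emit:
{"name": "play_rows", "arguments": {
  "rows": [
    [4,[0,0,0],[0,0,0]],
    [4,[0,0,0],[0,0,0]],
    [4,[0,0,0],[0,0,0]],
    [4,[0,0,0],[0,0,0]],
    [4,[0,0,4],[0,0,0]],
    [4,[0,0,8],[0,0,0]],
    [4,[0,0,12],[0,0,0]],
    [4,[0,0,14],[0,0,0]]
  ]
}}

```text
time: 13.57
tool_pos: [0.4585, -0.1856, 0.165]
ee_rot: [-3.139, 0.007, 3.059]
wrist_force: [0.5, -0.4, 0.8]
width: 0.0401
```

```bash
python3 near.py a7 .46 -.15 .03
```

```text
[ 0.45936425 -0.18606972  0.16513039] 3.058835544178423 [-0.44323369 -0.51307749  0.28690628]
```

View pics/a7.png

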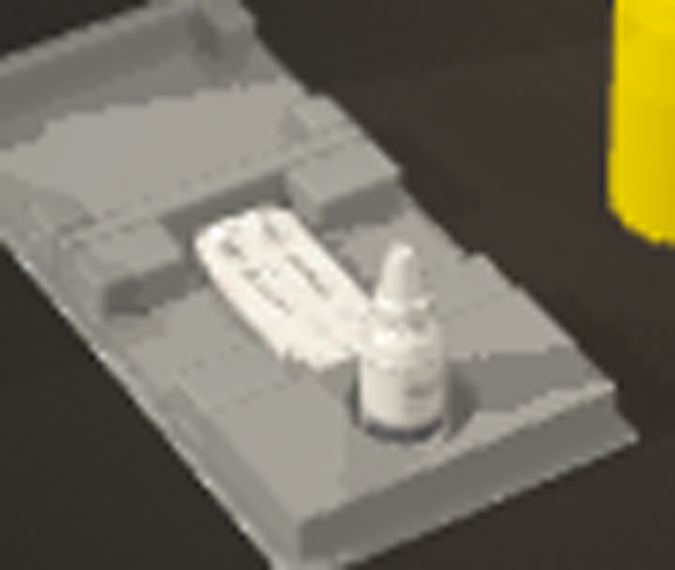

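Emit:
{"name": "play_rows", "arguments": {
  "rows": [
    [9.2,[20.1,31.4,0],[0,0,-1.01]],
    [9.2,[20.1,31.4,0],[0,0,-1.01]],
    [9.2,[20.1,31.4,0],[0,0,-1.01]],
    [9.2,[20.1,31.4,0],[0,0,-1.01]],
    [9.2,[20.1,31.4,0],[0,0,-1.01]],
    [9.2,[20.1,31.4,0],[0,0,-1.01]],
    [9.2,[20.1,31.4,0],[0,0,-1.01]],
    [9.2,[20.1,31.4,0],[0,0,-1.01]]
  ]
}}

```text
time: 14.33
tool_pos: [0.6242, 0.0787, 0.1573]
ee_rot: [-3.139, -0.002, 2.12]
wrist_force: [0.6, -0.1, -0.2]
width: 0.0898
```

Emit:
{"name": "play_rows", "arguments": {
  "rows": [
    [9.2,[2.1,3.3,0],[0,0,0]],
    [9.2,[2.1,3.3,0],[0,0,0]],
    [9.2,[2.1,3.3,-3],[0,0,0]],
    [9.2,[2.1,3.3,-7],[0,0,0]],
    [9.2,[2.1,3.3,-10],[0,0,0]],
    [9.2,[2.1,3.3,-10],[0,0,0]],
    [9.2,[2.1,3.3,-10],[0,0,0]]
  ]
}}

```text
time: 14.92
tool_pos: [0.6427, 0.1093, 0.056]
ee_rot: [-3.135, -0.003, 2.126]
wrist_force: [-0.1, 0.4, 1.2]
width: 0.0922
```

```bash
python3 near.py a8 .66 .127 .03 .661,.1275,.046
```

```text
[0.64635362 0.10966874 0.06152753] 2.1253929200194186 [ 0.71906455 -0.18569835  1.4815006 ]
```

View pics/a8.png

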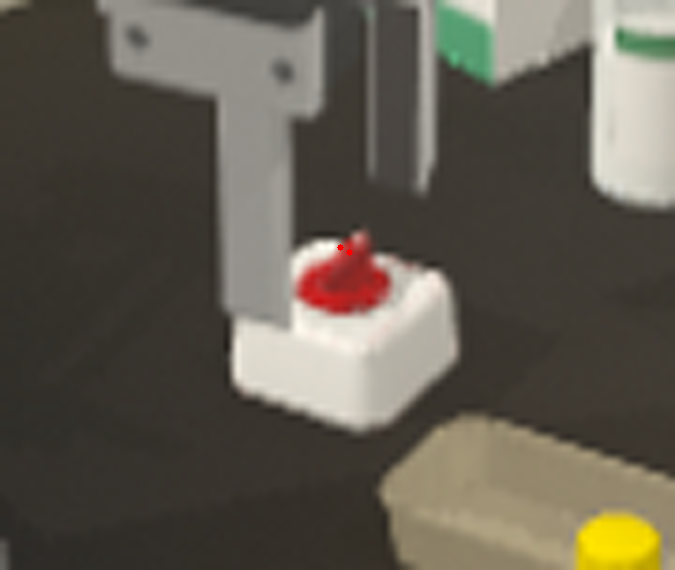

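Emit:
{"name": "play_rows", "arguments": {
  "rows": [
    [9.2,[1.5,1.8,0],[0,0,-0.07]],
    [9.2,[1.5,1.8,0],[0,0,-0.07]],
    [9.2,[1.5,1.8,-2],[0,0,-0.07]],
    [9.2,[1.5,1.8,-4],[0,0,-0.07]],
    [9.2,[1.5,1.8,-5.2],[0,0,-0.07]],
    [9.2,[1.5,1.8,-5.2],[0,0,-0.07]],
    [9.2,[1.5,1.8,-5.2],[0,0,-0.07]]
  ]
}}

```text
time: 15.6
tool_pos: [0.6605, 0.1278, 0.0084]
ee_rot: [3.141, 0.0, 2.056]
wrist_force: [0.2, -0.1, 1.0]
width: 0.092
```

Emit:
{"name": "play_rows", "arguments": {
  "rows": [
    [5,[0,0,0],[0,0,0]],
    [5,[0,0,0],[0,0,0]],
    [5,[0,0,0],[0,0,0]],
    [5,[0,0,0],[0,0,0]],
    [5,[0,0,0],[0,0,0]],
    [5,[0,0,0],[0,0,0]],
    [5,[0,0,0],[0,0,0]],
    [5,[0,0,0],[0,0,0]]
  ]
}}

```text
time: 16.27
tool_pos: [0.6607, 0.128, 0.0083]
ee_rot: [3.141, 0.0, 2.056]
wrist_force: [-0.5, -0.3, 2.0]
width: 0.0587
```

Emit:
{"name": "play_rows", "arguments": {
  "rows": [
    [5,[0,0,3],[0,0,0]],
    [5,[0,0,7],[0,0,0]],
    [5,[-2,-1.7,10],[0,0,-0.12]],
    [5,[-20.1,-16.8,10],[0,0,-0.498]],
    [5,[-20.1,-16.8,10],[0,0,-0.498]],
    [5,[-20.1,-16.8,10],[0,0,-0.498]],
    [5,[-20.1,-16.8,10],[0,0,-0.498]],
    [5,[-20.1,-16.8,10],[0,0,-0.498]]
  ]
}}

```text
time: 16.93
tool_pos: [0.4784, -0.0232, 0.1072]
ee_rot: [-3.141, 0.0, 1.558]
wrist_force: [-0.1, -0.9, -0.1]
width: 0.0584
```

Emit:
{"name": "play_rows", "arguments": {
  "rows": [
    [5,[-1.9,-1.7,0],[0,0,0]],
    [5,[-1.9,-1.7,-3],[0,0,0]],
    [5,[-1.9,-1.7,-6],[0,0,0]],
    [5,[-1.9,-1.7,-6],[0,0,0]],
    [5,[-1.9,-1.7,-6],[0,0,0]],
    [5,[-1.9,-1.7,-6],[0,0,0]]
  ]
}}

```text
time: 17.43
tool_pos: [0.4622, -0.0394, 0.0488]
ee_rot: [3.14, 0.0, 1.558]
wrist_force: [0.1, -0.3, -0.7]
width: 0.0588
```

```bash
python3 near.py a9 .46 -.06 .03 .425,-.0757,.018 .495,-.0757,.018 .4243,-.0047,.018 .4953,-.0057,.018
```

```text
[ 0.46314083 -0.03949467  0.04969681] 1.5584079619633633 [ 2.69542485e-01 -1.35273300e-03 -1.59781402e+00]
```

View pics/a9.png

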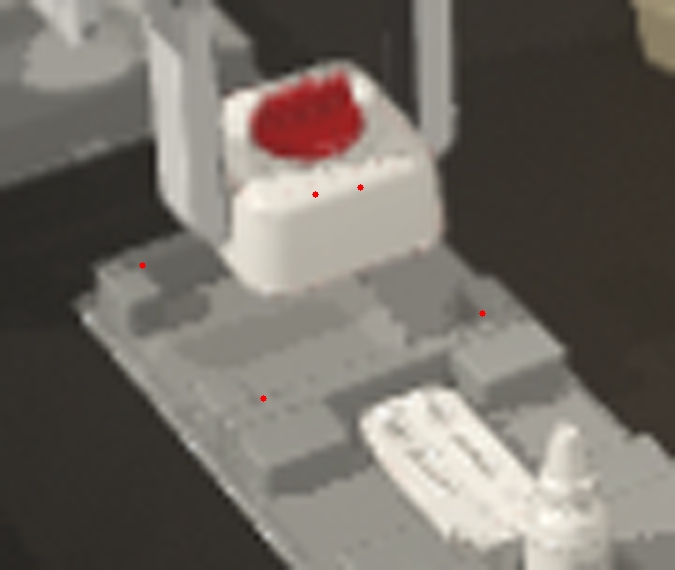

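Emit:
{"name": "play_rows", "arguments": {
  "rows": [
    [5,[-0.3,-0.1,0],[0,0,0]],
    [5,[-0.3,-0.1,-1.2],[0,0,0]],
    [5,[-0.3,-0.1,-2.2],[0,0,0]],
    [5,[-0.3,-0.1,-3],[0,0,0]],
    [5,[-0.3,-0.1,-3.5],[0,0,0]],
    [5,[-0.3,-0.1,-3.5],[0,0,0]],
    [5,[-0.3,-0.1,-3.5],[0,0,0]]
  ]
}}

```text
time: 18.12
tool_pos: [0.4581, -0.0403, 0.0135]
ee_rot: [-3.14, -0.0, 1.558]
wrist_force: [-2.7, 1.3, 5.2]
width: 0.0586
```

Emit:
{"name": "play_rows", "arguments": {
  "rows": [
    [8.5,[0,0,0],[0,0,0]],
    [8.5,[0,0,0],[0,0,0]],
    [8.5,[0,0,0],[0,0,0]],
    [8.5,[0,0,0],[0,0,0]],
    [8.5,[0,0,4],[0,0,0]],
    [8.5,[0,0,8],[0,0,0]],
    [8.5,[0,0,12],[0,0,0]],
    [8.5,[0,0,15],[0,0,0]]
  ]
}}

```text
time: 18.78
tool_pos: [0.4592, -0.0406, 0.1661]
ee_rot: [3.138, 0.001, 1.558]
wrist_force: [1.0, -1.1, 0.5]
width: 0.085
```

Emit:
{"name": "play_rows", "arguments": {
  "rows": [
    [9.2,[24,-8,0],[0,0,-0.07]],
    [9.2,[24,-8,0],[0,0,-0.07]],
    [9.2,[24,-8,0],[0,0,-0.07]],
    [9.2,[24,-8,0],[0,0,-0.07]],
    [9.2,[24,-8,0],[0,0,-0.07]],
    [9.2,[24,-8,0],[0,0,-0.07]],
    [9.2,[24,-8,0],[0,0,-0.07]],
    [9.2,[24,-8,0],[0,0,-0.07]]
  ]
}}

```text
time: 19.45
tool_pos: [0.6993, -0.1212, 0.1578]
ee_rot: [-3.135, -0.001, 1.487]
wrist_force: [-0.1, 0.0, -0.2]
width: 0.0916
```

Emit:
{"name": "play_rows", "arguments": {
  "rows": [
    [9.2,[-0.1,0,-4],[0,0,0]],
    [9.2,[-0.1,0,-8],[0,0,0]],
    [9.2,[-0.1,0,-9.5],[0,0,0]],
    [9.2,[-0.1,0,-9.5],[0,0,0]],
    [9.2,[-0.1,0,-9.5],[0,0,0]]
  ]
}}

```text
time: 19.87
tool_pos: [0.6961, -0.1198, 0.068]
ee_rot: [-3.14, -0.0, 1.488]
wrist_force: [0.0, -0.0, 0.6]
width: 0.0919
```

Run:
```python
from m2 import *
V={c:snapshot(c) for c in('scene',)}
print(get_obs()['tool_pos'])
overlay(V,dict(rack=(.6975,-.121,-.08,0)),'b1',crops=dict(scene=(240,360,76,90)),k=7.5)
```

```text
[ 0.69758741 -0.12025455  0.07031306]
```

View pics/b1_scene.png

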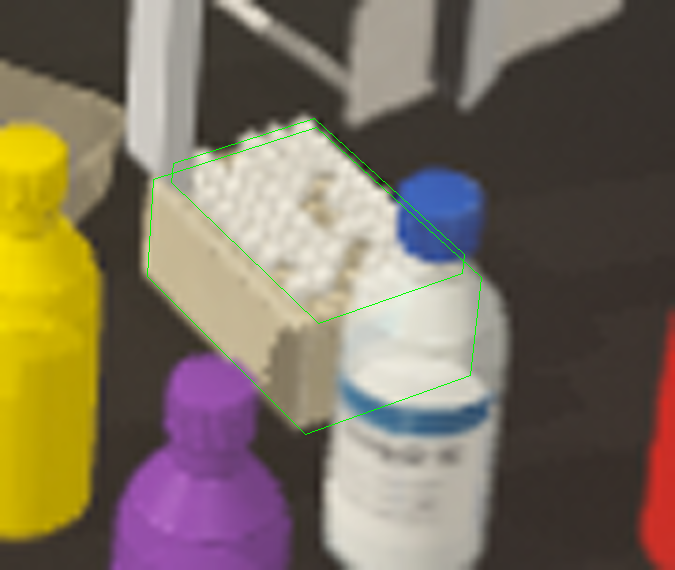

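Emit:
{"name": "play_rows", "arguments": {
  "rows": [
    [9.2,[0,0,-2],[0,0,0]],
    [9.2,[0,0,-4],[0,0,0]],
    [9.2,[0,0,-5.6],[0,0,0]],
    [9.2,[0,0,-6],[0,0,0]],
    [9.2,[0,0,-6],[0,0,0]]
  ]
}}

```text
time: 20.33
tool_pos: [0.6977, -0.1204, 0.0091]
ee_rot: [3.14, 0.0, 1.488]
wrist_force: [0.1, 0.3, 1.0]
width: 0.0918
```

Emit:
{"name": "play_rows", "arguments": {
  "rows": [
    [5,[0,0,0],[0,0,0]],
    [5,[0,0,0],[0,0,0]],
    [5,[0,0,0],[0,0,0]],
    [5,[0,0,0],[0,0,0]],
    [5,[0,0,0],[0,0,0]],
    [5,[0,0,0],[0,0,0]],
    [5,[0,0,0],[0,0,0]],
    [5,[0,0,0],[0,0,0]]
  ]
}}

```text
time: 21.0
tool_pos: [0.6976, -0.1205, 0.0083]
ee_rot: [3.141, 0.0, 1.488]
wrist_force: [-1.0, 0.3, 3.2]
width: 0.0578
```

Emit:
{"name": "play_rows", "arguments": {
  "rows": [
    [5,[0,0,3],[0,0,0]],
    [5,[0,0,7],[0,0,0]],
    [5,[0,0,11],[0,0,0]],
    [5,[0,0,14],[0,0,0]],
    [5,[-2,3,14],[0,0,0.07]],
    [5,[-4.4,6,14],[0,0,0.07]],
    [5,[-6.9,9,14],[0,0,0.07]],
    [5,[-9.2,12,14],[0,0,0.07]]
  ]
}}

```text
time: 21.67
tool_pos: [0.604, 0.0005, 0.1471]
ee_rot: [-3.141, -0.0, 1.557]
wrist_force: [-0.1, 0.4, -0.5]
width: 0.0574
```

Emit:
{"name": "play_rows", "arguments": {
  "rows": [
    [5,[-15,19.3,0],[0,0,0]],
    [5,[-15,19.3,0],[0,0,0]],
    [5,[-15,19.3,0],[0,0,0]],
    [5,[-15,19.3,0],[0,0,0]],
    [5,[-15,19.3,0],[0,0,0]],
    [5,[-15,19.3,0],[0,0,0]],
    [5,[-15,19.3,-3],[0,0,0]],
    [5,[-15,19.3,-6],[0,0,0]]
  ]
}}

```text
time: 22.33
tool_pos: [0.4559, 0.195, 0.0894]
ee_rot: [3.135, -0.002, 1.562]
wrist_force: [0.7, 0.9, -1.5]
width: 0.0573
```

Emit:
{"name": "play_rows", "arguments": {
  "rows": [
    [5,[0,-0.2,-2],[0,0,0]],
    [5,[0,-0.2,-3.8],[0,0,0]],
    [5,[0,-0.2,-3.8],[0,0,0]],
    [5,[0,-0.2,-3.8],[0,0,0]]
  ]
}}

```text
time: 22.67
tool_pos: [0.4543, 0.1903, 0.0486]
ee_rot: [-3.139, 0.001, 1.558]
wrist_force: [0.2, -0.3, -0.2]
width: 0.0572
```

Run:
```python
from m2 import *
M['bay']=[box(67,95,6,18)-0,box(67,95,18,18.1)];M['well']=[cyl(53,18,18.1)]
V={c:snapshot(c) for c in('top','scene')};o=get_obs();print(o['tool_pos'],o['ee_rot'][2])
T=(.456,.1615,-.01,0);R=cv2.Rodrigues(np.array([0,0,T[2]]))[0]
at=lambda y:np.r_[(R@[0,y,0])[:2]+T[:2],T[2],0]
t=o['tool_pos'];q={'pcr_tray':T,'bay':at(.0305),'well':at(-.0515),'rack':(t[0],t[1],o['ee_rot'][2]-np.pi/2,t[2]-.0083)}
print(q)
overlay(V,q,'b2',crops=dict(top=(270,220,60,105),scene=(215,205,75,105)),k=7.5)
a,b=cv2.imread('pics/b2_scene.png'),cv2.imread('pics/b2_top.png');im=np.vstack([a,b]);cv2.imwrite('pics/b2.png',cv2.resize(im,None,fx=.59,fy=.59))
# full-size also clipped to 800x600
print(im.shape)
```

```text
[0.45637993 0.19078561 0.0509924 ] 1.5576637973267702
{'pcr_tray': (0.456, 0.1615, -0.01, 0), 'bay': array([ 0.45630499,  0.19199848, -0.01      ,  0.        ]), 'well': array([ 0.45548501,  0.11000257, -0.01      ,  0.        ]), 'rack': (np.float64(0.45637992690860946), np.float64(0.19078560707807118), np.float64(-0.013132529468126375), np.float64(0.04269239590685153))}
(1012, 788, 3)
```

View pics/b2_scene.png

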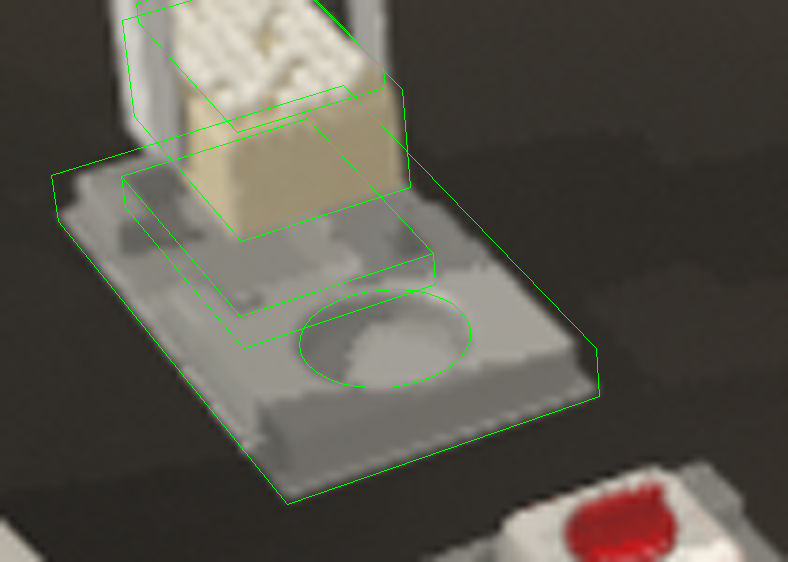

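Emit:
{"name": "play_rows", "arguments": {
  "rows": [
    [5,[0,0,-1.2],[0,0,0]],
    [5,[0,0,-2.2],[0,0,0]],
    [5,[0,0,-3],[0,0,0]],
    [5,[0,0,-3.4],[0,0,0]],
    [5,[0,0,-3.6],[0,0,0]],
    [5,[0,0,-3.6],[0,0,0]],
    [5,[0,0,-3.6],[0,0,0]]
  ]
}}

```text
time: 23.35
tool_pos: [0.4556, 0.1906, 0.0143]
ee_rot: [3.141, -0.0, 1.558]
wrist_force: [-0.4, -0.5, 1.2]
width: 0.0574
```

Emit:
{"name": "play_rows", "arguments": {
  "rows": [
    [5,[0,0,-0.1],[0,0,0]],
    [8.5,[0,0,-0.1],[0,0,0]],
    [8.5,[0,0,-0.1],[0,0,0]],
    [8.5,[0,0,-0.1],[0,0,0]],
    [8.5,[0,0,-0.1],[0,0,0]],
    [8.5,[0,0,4],[0,0,0]],
    [8.5,[0,0,8],[0,0,0]],
    [8.5,[0,0,12],[0,0,0]]
  ]
}}

```text
time: 24.02
tool_pos: [0.4545, 0.1903, 0.1341]
ee_rot: [-3.139, 0.001, 1.558]
wrist_force: [0.7, -1.3, 0.8]
width: 0.0851
```

Emit:
{"name": "play_rows", "arguments": {
  "rows": [
    [6.2,[0,0,3],[0,0,0]],
    [6.2,[2,-4,5],[0,0,0]],
    [6.2,[20.4,-40.4,5],[0,0,0]],
    [6.2,[20.4,-40.4,5],[0,0,0]],
    [6.2,[20.4,-40.4,5],[0,0,0]],
    [6.2,[20.4,-40.4,5],[0,0,0]],
    [6.2,[20.4,-40.4,5],[0,0,0]],
    [6.2,[20.4,-40.4,5],[0,0,0]]
  ]
}}

```text
time: 24.68
tool_pos: [0.5858, -0.0686, 0.1824]
ee_rot: [3.141, -0.0, 1.558]
wrist_force: [0.1, 0.7, 1.1]
width: 0.0622
```

Emit:
{"name": "play_rows", "arguments": {
  "rows": [
    [6.2,[8.4,-16.7,0],[0,0,0]],
    [6.2,[8.4,-16.7,0],[0,0,0]],
    [6.2,[8.4,-16.7,0],[0,0,0]],
    [6.2,[8.4,-16.7,0],[0,0,0]],
    [6.2,[8.4,-16.7,0],[0,0,0]],
    [6.2,[8.4,-16.7,0],[0,0,0]],
    [6.2,[8.4,-16.7,0],[0,0,0]]
  ]
}}

```text
time: 25.27
tool_pos: [0.6691, -0.2347, 0.1809]
ee_rot: [-3.14, -0.001, 1.556]
wrist_force: [-0.1, -0.0, -0.9]
width: 0.0623
```

Run:
```python
from m2 import *
V={c:snapshot(c) for c in('scene',)}
s=V['scene'];print(get_obs()['tool_pos'],get_obs()['ee_rot'],get_obs()['width'])
# rack as placed, scene only
i2={'rack':(.4563,.192,-.012,.006),'pcr_tray':(.456,.1615,-.01,0)}
rs=silhouettes('scene','rack');r=rs[0];print(r['confidence'],r['point'],r['mask'].sum())
vs=[(s,r['mask'].astype(np.float32),np.zeros((480,640),bool))]
print('rack fit (x,y,yaw), z=6mm',fit('rack',vs,i2['rack'])[0],fit('rack',vs,i2['rack'],(0,1,2,3)))
rs=silhouettes('scene','bottle')
for r in rs:
    print('bottle',r['point'],r['confidence'],fit('bottle',[(s,r['mask'].astype(np.float32),np.zeros((480,640),bool))],(.66,-.213,0,0),(0,1))[0][:2]) if abs(r['point'][1]-416)<12 else 0
```

```text
[ 0.66900517 -0.23333691  0.18165273] [-3.14040649e+00 -1.22375627e-03  1.55748702e+00] 0.06181787897796223
0.84 [240.0, 240.5] 856
rack fit (x,y,yaw), z=6mm [ 0.45684595  0.19826977 -0.03082339  0.006     ] (array([ 0.45884189,  0.20335186, -0.02042963,  0.00162107]), np.float64(0.10353952646255493))
bottle [291.4, 417.4] 0.82 [ 0.65962236 -0.21240521]
```

```bash
cat > chk.py <<'E'
from m2 import *
V={c:snapshot(c) for c in('scene','top')}
p0=np.array((.4563,.192,-.012,.006))
vs=[]
for c,s in V.items():
    h=cv2.cvtColor(cv2.medianBlur(s['pixels'],3),cv2.COLOR_RGB2HSV)
    near=cv2.dilate(render(s,M['rack'],p0),np.ones((9,9)))>0
    m=near&(((h[...,1]>45)&(h[...,2]>80))|(h[...,2]>185))
    vs.append((s,m.astype(np.float32),~near));print(c,m.sum(),render(s,M['rack'],p0).sum())
for v in (vs,vs[:1],vs[1:]): print(fit('rack',v,p0))
print(fit('rack',vs,p0,(0,1,2,3)))
for c,s in V.items():
    for r in silhouettes(c,'rack')[:1]: print(c,fit('rack',[(s,r['mask'].astype(np.float32),np.zeros((480,640),bool))],p0))
    for r in silhouettes(c,'pcr_tray')[:1]: print(c,'conf',r['confidence'])
E
python3 chk.py
```

```text
scene 816 956.875
top 689 679.875
(array([ 0.45604881,  0.18897249, -0.01077602,  0.006     ]), np.float64(0.12127727270126343))
(array([ 0.45673227,  0.19957868, -0.02853248,  0.006     ]), np.float64(0.14657163619995117))
(array([ 0.45799502,  0.18892842, -0.01241046,  0.006     ]), np.float64(0.05290299654006958))
(array([ 0.45609089,  0.18867795, -0.01370815,  0.00783566]), np.float64(0.12081417441368103))
scene (array([ 0.45720381,  0.19682619, -0.07149317,  0.006     ]), np.float64(0.1557134985923767))
scene conf 0.8
top (array([ 0.45560019,  0.1890941 , -0.00570827,  0.006     ]), np.float64(0.04916822910308838))
top conf 0.75
```

Emit:
{"name": "play_rows", "arguments": {
  "rows": [
    [6.4,[-0.9,2,0],[0,0,0]],
    [6.4,[-0.9,2,0],[0,0,0]],
    [6.4,[-0.9,2,-4],[0,0,0]],
    [6.4,[-0.9,2,-8],[0,0,0]],
    [6.4,[-0.9,2,-11],[0,0,0]],
    [6.4,[-0.9,2,-13.6],[0,0,0]],
    [6.4,[-0.9,2,-13.6],[0,0,0]],
    [6.4,[-0.9,2,-13.6],[0,0,0]]
  ]
}}

```text
time: 26.38
tool_pos: [0.6592, -0.2133, 0.0448]
ee_rot: [-3.138, -0.001, 1.558]
wrist_force: [-1.0, 0.9, -0.3]
width: 0.0638
```

Emit:
{"name": "play_rows", "arguments": {
  "rows": [
    [3.5,[0,0,0],[0,0,0]],
    [3.5,[0,0,0],[0,0,0]],
    [3.5,[0,0,0],[0,0,0]],
    [3.5,[0,0,0],[0,0,0]],
    [3.5,[0,0,0],[0,0,0]],
    [3.5,[0,0,0],[0,0,0]],
    [3.5,[0,0,0],[0,0,0]]
  ]
}}

```text
time: 26.97
tool_pos: [0.6613, -0.2143, 0.0496]
ee_rot: [3.138, 0.002, 1.558]
wrist_force: [-1.2, -0.4, 7.2]
width: 0.0441
```

Emit:
{"name": "play_rows", "arguments": {
  "rows": [
    [3.5,[0,0,0],[0,0,0]],
    [3.5,[0,0,1],[0,0,0]],
    [3.5,[0,0,4],[0,0,0]],
    [3.5,[0,0,8],[0,0,0]],
    [3.5,[0,0,12],[0,0,0]],
    [3.5,[0,0,15],[0,0,0]],
    [3.5,[0,0,15],[0,0,0]]
  ]
}}

```text
time: 27.55
tool_pos: [0.6635, -0.2147, 0.2073]
ee_rot: [3.126, 0.006, 1.558]
wrist_force: [0.7, 1.0, -0.7]
width: 0.0442
```

Run:
```python
from m2 import *
s=snapshot('scene');o=get_obs();print(o['tool_pos'],o['wrist_force'],o['width'])
t=o['tool_pos']
h=cv2.cvtColor(s['pixels'],cv2.COLOR_RGB2HSV);m=(h[...,0]>95)&(h[...,0]<125)&(h[...,1]>130)&(h[...,2]>60)
u,v=proj(s,[[t[0],t[1],t[2]+.05]])[0].astype(int);print('tcp px',u,v)
n,l,st,ce=cv2.connectedComponentsWithStats(m.astype(np.uint8))
print([(st[i].tolist(),ce[i].round()) for i in range(1,n) if st[i][4]>15])
print('expected cap top/label',proj(s,[[t[0],t[1],t[2]-.045+.119],[t[0],t[1],t[2]-.045+.1],[t[0],t[1],t[2]-.045]]))
for r in silhouettes('scene','bottle'): print(r['point'],r['confidence'])
```

```text
[ 0.66247461 -0.21431116  0.20312338] [-0.3863552  -1.18620505 -1.8399169 ] 0.04436422875869977
tcp px 426 205
[([455, 185, 8, 9, 54], array([458., 189.])), ([427, 193, 7, 7, 19], array([431., 196.])), ([552, 434, 84, 46, 1546], array([588., 464.]))]
expected cap top/label [[427.180113   193.89539447]
 [426.2692654  203.00164228]
 [421.6111405  248.21616502]]
[227.4, 426.6] 0.66
[319.3, 383.4] 0.61
[295.7, 458.8] 0.56
[284.0, 363.5] 0.56
```

Emit:
{"name": "play_rows", "arguments": {
  "rows": [
    [3.5,[-1,1.6,0],[0,0,0]],
    [3.5,[-3,4.8,0],[0,0,0]],
    [3.5,[-5,8,0],[0,0,0]],
    [3.5,[-7,11.2,0],[0,0,0]],
    [3.5,[-9,14.4,0],[0,0,0]],
    [3.5,[-11,17.6,0],[0,0,0]],
    [3.5,[-13,20.6,0],[0,0,0]],
    [3.5,[-14.5,23,0],[0,0,0]]
  ]
}}

```text
time: 28.32
tool_pos: [0.5119, 0.0186, 0.1933]
ee_rot: [-3.136, -0.001, 1.559]
wrist_force: [-0.3, -0.3, -0.7]
width: 0.0441
```

Emit:
{"name": "play_rows", "arguments": {
  "rows": [
    [3.5,[-2,3.1,0],[0,0,0]],
    [3.5,[-4,6.2,0],[0,0,0]],
    [3.5,[-5.9,9.2,-2],[0,0,0]],
    [3.5,[-5.9,9.2,-5],[0,0,0]],
    [3.5,[-5.9,9.2,-8],[0,0,0]],
    [3.5,[-5.9,9.2,-10],[0,0,0]],
    [3.5,[-5.9,9.2,-10],[0,0,0]],
    [3.5,[-5.9,9.2,-10],[0,0,0]]
  ]
}}

```text
time: 28.98
tool_pos: [0.4537, 0.1082, 0.0935]
ee_rot: [-3.135, 0.001, 1.558]
wrist_force: [0.3, 0.1, -1.7]
width: 0.0439
```

```bash
python3 -c "
from h import *
for i in range(3): snapshot('top');o=get_obs();print(o['tool_pos'],o['ee_rot'],o['wrist_force'])"
```

```text
[0.45547054 0.10830041 0.09559644] [-3.13915615e+00  2.28591790e-04  1.55765244e+00] [ 0.32611719 -0.85765639 -0.08150945]
[0.45656952 0.10834361 0.09699812] [ 3.14108272e+00 -1.33015316e-04  1.55742238e+00] [-0.52572822 -0.27564785 -1.13314853]
[0.45718566 0.10836881 0.09777722] [ 3.13938598e+00 -3.29778394e-04  1.55741019e+00] [ 0.01653251 -0.07332083 -0.42038476]
```

Emit:
{"name": "play_rows", "arguments": {
  "rows": [
    [3.5,[-0.15,0.1,0],[0,0,0]],
    [3.5,[-0.15,0.1,-1],[0,0,0]],
    [3.5,[-0.15,0.1,-2],[0,0,0]],
    [3.5,[-0.15,0.1,-2.8],[0,0,0]],
    [3.5,[-0.15,0.1,-3.3],[0,0,0]],
    [3.5,[-0.15,0.1,-3.3],[0,0,0]],
    [3.5,[-0.15,0.1,-3.3],[0,0,0]]
  ]
}}

```text
time: 29.72
tool_pos: [0.4543, 0.1093, 0.0629]
ee_rot: [-3.14, 0.0, 1.558]
wrist_force: [0.4, 0.5, -1.2]
width: 0.0443
```

Emit:
{"name": "play_rows", "arguments": {
  "rows": [
    [3.5,[0,0,-0.3],[0,0,0]],
    [3.5,[0,0,-0.6],[0,0,0]],
    [3.5,[0,0,-0.8],[0,0,0]],
    [3.5,[0,0,-0.9],[0,0,0]],
    [3.5,[0,0,-0.9],[0,0,0]],
    [3.5,[0,0,-0.9],[0,0,0]]
  ]
}}

```text
time: 30.22
tool_pos: [0.4544, 0.1095, 0.0554]
ee_rot: [-3.141, -0.0, 1.558]
wrist_force: [-3.8, 0.3, 6.1]
width: 0.0439
```

Emit:
{"name": "play_rows", "arguments": {
  "rows": [
    [3.5,[0,0,-0.1],[0,0,0]],
    [3.5,[0,0,-0.1],[0,0,0]],
    [3.5,[0,0,-0.1],[0,0,0]]
  ]
}}

```text
time: 30.47
tool_pos: [0.4544, 0.1096, 0.0553]
ee_rot: [-3.141, -0.0, 1.558]
wrist_force: [-5.7, 0.2, 10.5]
width: 0.0443
```

Emit:
{"name": "play_rows", "arguments": {
  "rows": [
    [3.5,[0,0,0.1],[0,0,0]],
    [6.5,[0,0,0.1],[0,0,0]],
    [6.5,[0,0,0.1],[0,0,0]],
    [6.5,[0,0,0.1],[0,0,0]],
    [6.5,[0,0,4],[0,0,0]],
    [6.5,[0,0,8],[0,0,0]],
    [6.5,[0,0,12],[0,0,0]],
    [6.5,[0,0,15],[0,0,0]]
  ]
}}

```text
time: 31.13
tool_pos: [0.4555, 0.1094, 0.2067]
ee_rot: [3.138, -0.0, 1.558]
wrist_force: [1.0, 0.3, 0.2]
width: 0.0647
```

Emit:
{"name": "play_rows", "arguments": {
  "rows": [
    [6.5,[-4,4,3],[0,0,0]],
    [6.5,[-8,8,6],[0,0,0]],
    [6.5,[-10,12,6],[0,0,0]],
    [6.5,[-10,16,6],[0,0,0]],
    [6.5,[-10,20,6],[0,0,0]],
    [6.5,[-10,24,6],[0,0,0]],
    [6.5,[-10,28,6],[0,0,0]],
    [6.5,[-10,32,6],[0,0,0]]
  ]
}}

```text
time: 31.8
tool_pos: [0.3545, 0.4019, 0.2635]
ee_rot: [3.14, -0.001, 1.558]
wrist_force: [1.1, -0.3, 0.1]
width: 0.0651
```

Run:
```python
from h import *
s=snapshot('scene');t=snapshot('top')
a=cv2.resize(s['pixels'][185:375,205:405,::-1],None,fx=2.9,fy=2.9,interpolation=2)
b=cv2.resize(t['pixels'][175:330,165:475,::-1],(800,400),interpolation=2)
# scene left: trays only; top right strip
a=cv2.resize(s['pixels'][205:355,210:355,::-1],(580,600),interpolation=2)
b=cv2.resize(np.rot90(t['pixels'][270:325,225:410,::-1]),(220,600),interpolation=2)
cv2.imwrite('pics/fin.png',np.hstack([a,b]));print(get_obs()['tool_pos'])
```

```text
[0.35402875 0.40421146 0.26048503]
```

View pics/fin.png

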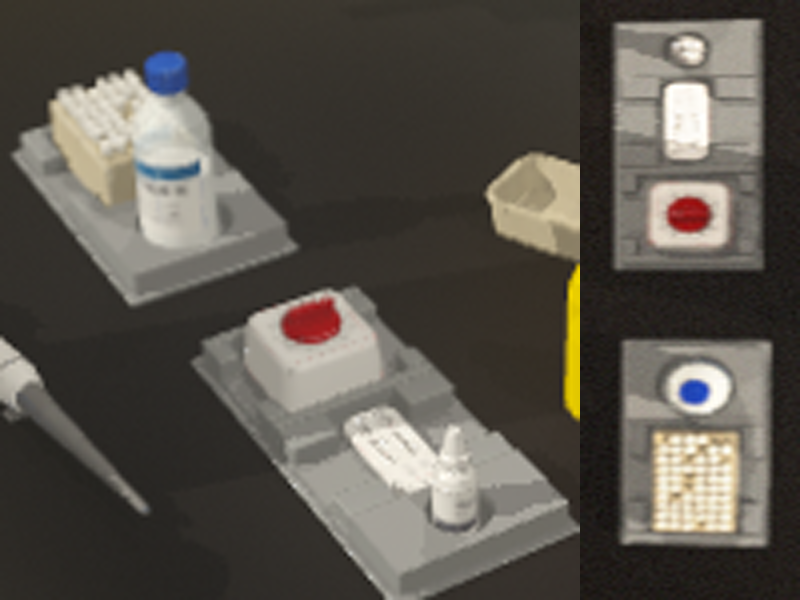

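```bash
python3 chk.py | tail -6; python3 -c "
from bench import *
print(get_obs()['time'],close_job())"
```

```text
(array([4.57956243e-01, 1.88577673e-01, 8.46365918e-05, 6.00000000e-03]), np.float64(0.06233537197113037))
(array([0.45742291, 0.18852724, 0.00487467, 0.00692421]), np.float64(0.1708495020866394))
scene (array([ 0.44724233,  0.20504144, -0.3478516 ,  0.006     ]), np.float64(0.34389346837997437))
scene conf 0.91
top (array([ 0.45561595,  0.18997069, -0.00474512,  0.006     ]), np.float64(0.06162726879119873))
top conf 0.66
the job is handed in; nothing more can be done
32.2 None
```

All five items are in their bays, and I handed the job in at about 32 s. The cassette, dropper and timer are in the long tray; the PCR rack and the blue-capped bottle are in the short tray.

- **Final picture:** it shows everything upright and inside its bay, with nothing knocked over.
- **Floor contact:** the dropper, timer and bottle each met the floor of their bay with 5–10 N before I released them. The cassette and rack showed no clear contact force, only the tool height that matches the bay floor.
- **Rack position:** the top camera puts the rack 30–32 mm from the tray centre, against the nominal 30.5 mm. The scene-camera fit of the rack disagreed by up to about 15 mm. The rack was poorly masked there and, by the last check, partly hidden by the bottle, so I relied on the top view and the picture.
- **Camera agreement:** the two cameras differ by about 2–6 mm in y. I used values between the two, nearer the scene camera, because the finger tips lined up with its projections.
- **Tape and dish:** I did not touch either one. The last picture shows part of the dish and none of the tape, so I have no final measurement of them.

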